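# Weight a glued panel with wedge ingots and start the cure timer

## Task

Lay the wooden caul flat and centred on the panel, lengthwise along its glue joint, then load it with every wedge-shaped iron ingot on the bench in one straight central column: the first two lengthwise along the caul, one on the other with thick end over thin end so that the top comes out level, the next two likewise but crosswise to them, and any left over lengthwise again (a last odd one simply lies on top). When all are stacked, turn the timer collar to 40 minutes (the fifth tick), and leave everything else on the bench where it is.

Things in the scene. Friction and masses are not known exactly. Their poses are not given: they have to be found in the camera images.
- ingot1: dark cast-iron wedge ingot, one of 4 to 6 alike, 0.55 kg: 100 mm long, 44 mm wide, 12 mm thick at one end, 24 mm at the other (18 mm in the middle); its two large faces slope 6.87 deg to each other, each with a bright round spot near the thick end; it may lie on either. Origin at its middle; x along the middle plane to the THICK end, y across the width, z square to the middle plane. 
- ingot2: another ingot like ingot1 (None if absent). All start lying on a large face, at any yaw. On a level surface an ingot's origin is 9 mm up and x, the thick end, points 0.06 rad upward; laid end-for-end on another, x points 0.06 rad downward and the upper face is level, 36 mm above the surface under the pair
- ingot3: another ingot like ingot1, same size and axes; None if absent
- ingot4: another ingot like ingot1, same size and axes; None if absent
- ingot5: another ingot like ingot1, same size and axes; None if absent
- ingot6: another ingot like ingot1, same size and axes; None if absent
- caul: flat pale wooden pressing batten (the caul), loose, 140 mm (x) by 64 mm (y) by 15 mm thick, 0.12 kg, lying flat on the bench at the start; origin at the centre of its underside, so its top is 15 mm above the origin
- board: fixed plywood pressing board, 210 mm (x) by 170 mm (y) by 18 mm, carrying a brown panel 180 by 121 by 12 mm whose dark glue joint runs along x through the middle; beyond the panel's ends lie two low strips (top 26 mm above the bench). Origin under its centre, at bench level; the panel's top is 30 mm above the bench
- joint_mid (a point): middle of the glue joint, on the panel's top face (30 mm above the bench), at the centre of the board
- collar (a joint): angle of the timer's scale collar in rad: 0 at minute 0, growing as it is turned clockwise seen from above, 0.349 rad (20 deg) for each 10 minutes, stops at 0 and 2.094 (60 minutes). It clicks softly into a detent at every 10 minutes (about 0.05 N m) and stays there: 40 minutes is 1.396
- collar_grip (a point): on the upright axis of the timer's collar, 70 mm above the bench: TCP height to grip it from above. The collar is a black skirt 58 mm across, 40.5 to 47.5 mm above the bench, with a bare aluminium fluted sleeve 42 mm across over it, up to 85.5 mm. A white line on the skirt and a black one on the sleeve's top are its pointer
- timer: fixed grey cure timer, a box 94 by 94 by 38 mm; origin under its centre. On its white disc seven black ticks run clockwise, 20 deg apart, round the collar: the bold one, towards the timer's +x, is 0, then 10, 20, 30, 40 (the fifth tick), 50, 60 minutes
- turned_foot: small turned wooden foot, bystander, 44 mm across, 28 mm tall, loose; origin under its centre
- gilt_moulding: short gilt moulding, bystander, 90 by 26 by 18 mm, loose; origin under its centre
- wax_tin: round wax tin, bystander, 52 mm across, 22 mm tall, loose; origin under its centre
- chisel: small carving tool with a handle, bystander, lying loose on the far side; origin near its middle
- flat_brush: brush, bystander, lying loose on the bench; origin near its middle
Things that resemble listed ones, but are neither listed nor needed, are in the scene too. What is shaped like the ingot1 but blue or yellow is not meant.

How it is judged:
By the outcome, as a careful person would: the job done as asked, in the order asked, and still so for the second after the job is handed in, with the robot touching nothing.
Of ingot1, ingot2, ingot3, ingot4, ingot5, ingot6 only 4 to 6 are there at a start; the rules pass over those that are not, and their reading is None.
At some moment in a run one of ingot1, ingot2, ingot3, ingot4, ingot5, ingot6 may be knocked a few centimetres aside while the robot is not near it.
Once in a run the grip may slacken for a moment while it holds something.
It also fails if it takes over 210 s, if anything falls off the work surface, if the arm or the gripper's body presses on something with over 40 N, if the wrist force passes 120 N, or if a joint passes its speed limit or range.

## Robot

A 7-joint arm with a two-finger parallel gripper is mounted at the origin on the work surface. World frame = base frame: x ahead of the robot, y to its left, z up, the work surface at z = 0. Lengths are in m, angles in rad, forces in N, time in s.
With the tool pointing down it reaches from about 0.4 to 0.75 m from the base axis. Payload 19.5 kg.
Tool frame: the origin (TCP) lies between the finger pads, 19 mm behind the fingertips; this is the grasp point; z points along the fingers, y is the line along which they close (so a half turn about z gives the same grasp; the last joint's range is limited). The gripper opens to 85 mm and grips with 20 to 120 N. Pads are 22 mm wide; open, the fingers measure 114 mm over their backs; the gripper's body (76 mm by 85 mm) begins 54 mm behind the grasp point. The pads swing forward as they close: fully open they stand 13 mm farther back than shut.
Start: joints at [-1.166, 0.707, -0.028, 1.485, 0.022, 0.951, -0.075], TCP at [0.248, 0.519, 0.25] pointing down, gripper open.
Joint ranges: [-2.71, 2.71], [-0.32, 2.16], [-1.57, 1.52], [0, 2.45], [-1.46, 4.6], [0, 2.02], [-2.83, 2.83]. Speed limits (rad/s): [1.89, 1.89, 2.57, 2.57, 3.01, 3.01, 3.01].

## Interface

Orientations are given as a unit quaternion [w, x, y, z].
In Python, from rig import r gives the robot as it stands.
- The arm moves only by the tool apply_moves, never from a script. Its argument "moves" is a list of rows, each a list of 4 numbers: the shift along the tool's x, y, z in m, then the turn about the tool's z in degrees. In form: [[tx, ty, tz, roll], ...]. A call has 1 to 5 rows; each row is the pose to reach, as a shift and turn from the pose commanded when the call began, along the tool's axes at that moment; what a row does not reach only later rows make up. A row lasts 1/8 s, in which the tool goes at most 62.5 mm and 10.7 degrees, less where a joint would pass 70% of its speed; a pose out of reach is approached as far as the arm can. A call with a gripper value outside its range is refused whole. "hand" is the finger opening in m, from 0 to 0.0854, set as the call begins (left out, the last holds). The fingers move at their own pace and stop on an object; "grip_force" is the grip in N (left out, the last holds). Time passes only in rows, so rows that repeat a pose let the fingers close. It gives the time, the measured TCP pose, the force, the opening and the grip force at its end, in the units of the state.
- r.read_state(): the state, without advancing time (a new reading comes with each control period).
- r.get_image(name): name is "side" or "top"; returns the picture (480x640x3 uint8, red, green, blue); there is no depth.
- r.camera_model(name): a dict with "mtx" (3x3 intrinsics, pixels), "D" ([k1, k2, p1, p2, k3] as OpenCV has them; the pictures are not rectified), "R" (3x3) and "t" (3): a world point X has camera coordinates R X + t. Camera axes: x right, y down, z forward; pixel columns grow to the right and rows downward; lengths in m; the calibration is good to about 2 mm. A picture is of the moment at which its call begins. camera_model takes no time and is no camera call.
- r.close_job(): hands the job in; it is judged then, once.
The state is a dict: "time": time; "joint_positions": joint angles; "qd": joint speeds; "joint_torque": joint torques, N m; "eef_pos": TCP position; "eef_rot": TCP orientation; "ft_force": force on the tool from outside, world axes, zero at the start; "moment": the same for the moment, N m; "gripper_width": finger opening in m; "grasp_force": force on a finger pad.
Only numpy, scipy, OpenCV 4.12 (cv2) and the standard library are available. Lean on these libraries where they do the work, as an engineer would, in place of code of your own. Each camera call takes 0.05 s, during which the arm holds its last target. There are 200 camera calls.

## Working session

There is one attempt and no reset: what is moved stays moved. The work goes in short steps, Python scripts to look and compute and a tool call to move; the robot and the scene stay as the last step left them, time stands still between calls to the robot, and variables do not carry over. Pictures are saved under pics/ and viewed, at most 14 in all, crops included, and the job is handed in when it is done.

Besides the shell and the picture viewer there is one more tool, called after ">>>" by a JSON object that holds its "name" and its "arguments". apply_moves: Moves the arm, as the interface text tells. Its arguments: {"type":"object","properties":{"moves":{"type":"array"},"hand":{"type":"number"},"grip_force":{"type":"number"}},"required":["moves"]}

```bash
ls; mkdir -p pics; python3 - <<'E'
from rig import r
import cv2
s=r.read_state(); print(s)
for n in("top","side"):
    cv2.imwrite(f"pics/{n}0.png",r.get_image(n)[:,:,::-1]); print(n,r.camera_model(n))
E
```

```text
pics
{'time': 0.0, 'joint_positions': array([-1.16568385,  0.70710554, -0.02760797,  1.48499612,  0.02200494,
        0.95094848, -0.07551394]), 'qd': array([ 0.00109336, -0.00036772, -0.00032115, -0.00114673,  0.00021583,
        0.00093331, -0.00028493]), 'joint_torque': array([-1.02754264e-03, -8.83212376e+01,  1.23454303e+00, -2.36168969e+01,
        1.68842805e-02,  6.52019036e-03, -7.65984123e-05]), 'eef_pos': array([0.24834837, 0.51831594, 0.24952677]), 'eef_rot': array([-1.03725308e-04,  2.21561169e-01,  9.75146304e-01, -5.68002679e-04]), 'ft_force': array([-0.43331914, -0.71803304,  0.80254194]), 'moment': array([-0.02483609,  0.03384923, -0.01877151]), 'grasp_force': 0.0, 'gripper_width': 0.08564390081993523}
top {'mtx': array([[614.53669995,   0.        , 309.38120584],
       [  0.        , 614.53669995, 244.02708987],
       [  0.        ,   0.        ,   1.        ]]), 'D': array([0.03916231, 0.        , 0.        , 0.        , 0.        ]), 'R': array([[ 0.09800153, -0.99517797,  0.00406231],
       [-0.97463152, -0.09680193, -0.20179889],
       [ 0.20121905,  0.01581734, -0.97941856]]), 't': array([-0.11589427,  0.57670223,  1.71307235])}
side {'mtx': array([[516.45542511,   0.        , 315.07566972],
       [  0.        , 516.45542511, 240.56678889],
       [  0.        ,   0.        ,   1.        ]]), 'D': array([-0.00239857,  0.        ,  0.        ,  0.        ,  0.        ]), 'R': array([[-0.97539002, -0.22005589, -0.01377396],
       [-0.15515485,  0.72942028, -0.66623796],
       [ 0.15665659, -0.64770476, -0.745612  ]]), 't': array([0.54859924, 0.20949501, 1.37048191])}
```

View pics/top0.png

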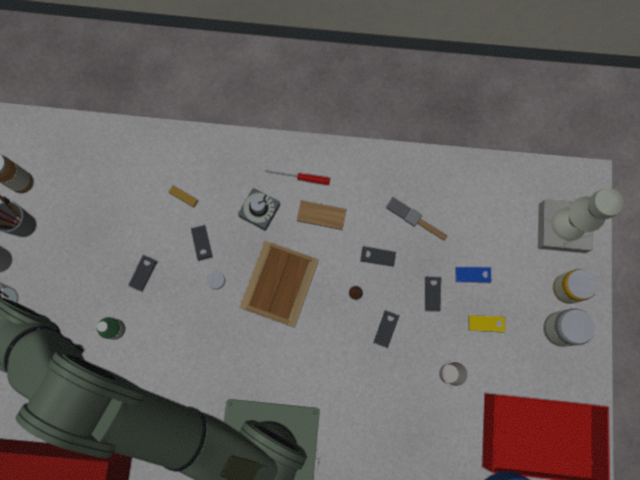

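View pics/side0.png

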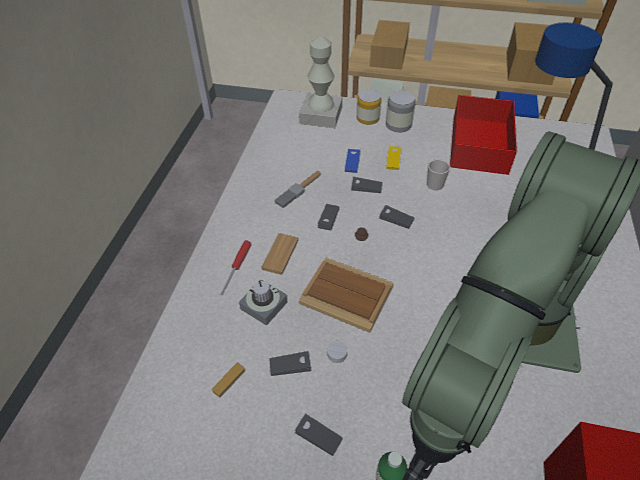

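The top view shows five dark ingots at (202,242), (143,273), (378,256), (433,293) and (386,328). The blue (473,274) and yellow (487,323) wedges are decoys. The pale caul is at (322,215), and could be confused with the gilt moulding (184,196). The board is at (281,284), the timer at (260,207), the brush at (416,218) and the chisel at (300,178).

```bash
cat > h.py <<'E'
import numpy as np, cv2
from rig import r
def cast(name,uv,z):
    c=r.camera_model(name); p=cv2.undistortPoints(np.float64(uv).reshape(-1,1,2),c['mtx'],c['D']).reshape(-1,2)
    d=np.c_[p,np.ones(len(p))]@c['R']; o=-c['R'].T@c['t']
    z=np.broadcast_to(z,len(p)); return o+d*((z-o[2])/d[:,2])[:,None]
def proj(name,X):
    c=r.camera_model(name); return cv2.projectPoints(np.float64(X).reshape(-1,1,3),cv2.Rodrigues(c['R'])[0],c['t'],c['mtx'],c['D'])[0].reshape(-1,2)
def blobs(mask,amin,amax):
    out=[]
    for c in cv2.findContours(mask.astype(np.uint8),cv2.RETR_EXTERNAL,cv2.CHAIN_APPROX_NONE)[0]:
        a=cv2.contourArea(c)
        if amin<a<amax: out.append(c)
    return out
def wrect(name,c,z):
    "metric min-area rectangle: centre, (long,short), yaw of long axis"
    P=cast(name,c,z)[:,:2].astype(np.float32)*1000
    (cx,cy),(w,h),a=cv2.minAreaRect(P)
    if w<h: w,h,a=h,w,a+90
    return np.round([cx,cy,w,h,(a+90)%180-90],1)
def ingots(im,name,z=.012):
    res=[]
    hsv=cv2.cvtColor(im,cv2.COLOR_RGB2HSV); g=im.max(2).astype(int); 
    m=(g<105)&(hsv[...,1]<90)
    for c in blobs(m,250,1500):
        R=wrect(name,c,z)
        if not(75<R[2]<135 and 30<R[3]<75): continue
        # spot: bright pixels inside hull
        hm=np.zeros(g.shape,np.uint8); cv2.drawContours(hm,[c],-1,1,-1); hm=cv2.erode(hm,np.ones((3,3)))
        v=np.argwhere((hm>0)&(g>105))[:,::-1]
        sp=cast(name,v.mean(0),z)[0,:2]*1000 if len(v) else [0,0]
        y=np.deg2rad(R[4]); d=(np.array(sp)-R[:2])@[np.cos(y),np.sin(y)]
        yaw=R[4] if d>0 else R[4]-180
        M=cv2.moments(c); 
        res.append((name,np.round([M['m10']/M['m00'],M['m01']/M['m00']],1),R,'thick yaw',yaw,len(v),'d',round(float(d))))
    return res
E
python3 - <<'E'
from h import *
for n in("top","side"):
    im=cv2.imread(f"pics/{n}0.png")[:,:,::-1].copy()
    for x in ingots(im,n): print(*x)
im=cv2.imread("pics/top0.png")
cv2.imwrite("pics/crop0.png",cv2.resize(im[160:360,120:460],None,fx=2.35,fy=2.35,interpolation=cv2.INTER_CUBIC))
hsv=cv2.cvtColor(im,cv2.COLOR_BGR2HSV)
for p in [(322,215),(281,284),(255,250),(262,280),(305,90),(348,220),(202,242)]: print(p,hsv[p[1],p[0]],im[p[1],p[0]])
m=(hsv[...,1]>60)&(hsv[...,0]<25)&(hsv[...,2]>60)
for c in blobs(m,200,8000): print(cv2.boundingRect(c),wrect('top',c,.015))
E
```

```text
top [112.9 328.5] [293.8 481.9  77.5  60.7  82.8] thick yaw -97.2 0 d -515
top [385.8 328.7] [ 369.4 -301.1  101.8   46.3  -16. ] thick yaw -16.0 22 d 33
top [432.6 293.6] [ 483.9 -430.2  102.2   46.7    3.1] thick yaw 3.1 19 d 33
top [142.5 272.8] [461.4 418.8 101.3  50.8 -18.1] thick yaw -18.1 20 d 32
top [377.8 256.1] [ 578.7 -262.   101.9   47.5   86. ] thick yaw 86.0 18 d 30
top [201.3 242.6] [568.1 260.9 102.7  46.8  19.7] thick yaw -160.3 18 d -27
side [318.2 434.4] [460.8 418.6 103.   49.9 -18.9] thick yaw -18.9 40 d 34
side [289.9 363.7] [568.5 261.5  98.7  55.2  20.1] thick yaw -159.9 32 d -32
side [396.  216.8] [ 369.3 -301.5  102.6   63.2  -15.6] thick yaw -15.6 17 d 35
side [328.  216.8] [ 578.4 -256.8  109.1   47.    85.9] thick yaw 85.9 14 d 17
side [365.9 185.1] [ 483.7 -428.1   98.2   66.5    3.4] thick yaw 3.4 14 d 33
(322, 215) [ 16 114 119] [ 66  95 119]
(281, 284) [ 15 146  89] [38 63 89]
(255, 250) [135   4 133] [133 131 132]
(262, 280) [ 14 151  91] [37 63 91]
(305, 90) [156  15  85] [84 80 85]
(348, 220) [120   2 137] [137 136 136]
(202, 242) [103  32  55] [55 52 48]
(0, 452, 109, 28) [-86.3 574.6 293.7  68.9 -85.2]
(240, 242, 78, 85) [470.7  19.  208.9 168.5 -14. ]
(297, 201, 49, 28) [687.2 -83.6 137.8  63.4  84.5]
(169, 186, 29, 21) [704.1 334.1  90.3  25.6  64.9]
```

View pics/crop0.png

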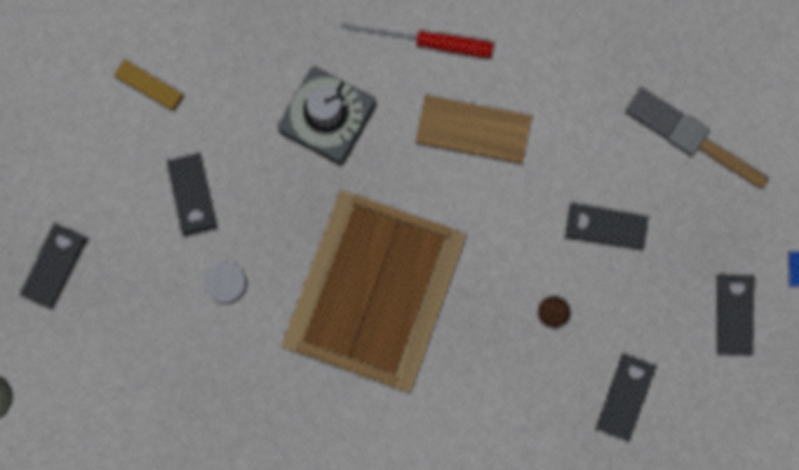

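```bash
cat >> h.py <<'E'
def pose():
    from scipy.spatial.transform import Rotation as Ro
    s=r.read_state(); q=s['eef_rot']; M=Ro.from_quat([q[1],q[2],q[3],q[0]]).as_matrix()
    return s,s['eef_pos']*1000,np.rad2deg(np.arctan2(M[1,0],M[0,0])),M
def to(x,y,z,phi):
    "shift in tool axes (mm) and roll (deg) from now to target, tool pointing down"
    s,p,f,M=pose(); d=M.T@(np.array([x,y,z])-p); dr=-((phi-f+180)%360-180)
    print('t',round(s['time'],1),'at',p.round(1),'phi',round(f,1),'j7',s['joint_positions'][6].round(2),'-> shift',d.round(1),'roll',round(dr,1),'rows',round(max(np.linalg.norm(d)/62.5,abs(dr)/10.7),1))
def shot(n,f=None):
    im=r.get_image(n)
    if f: cv2.imwrite(f,im[:,:,::-1])
    return im
E
python3 - <<'E'
from h import *
for n,rng in(("top",None),("side",None)):
    im=cv2.imread(f"pics/{n}0.png"); hsv=cv2.cvtColor(im,cv2.COLOR_BGR2HSV)
    wood=(hsv[...,1]>60)&(hsv[...,0]<25)&(hsv[...,2]>50)
    for z,lab,m in((.030,'panel',wood&(hsv[...,1]>125)),(.022,'board',wood),(.015,'caul',wood)):
        m=cv2.morphologyEx(m.astype(np.uint8),cv2.MORPH_OPEN,np.ones((3,3)))
        if lab=='panel': m=cv2.morphologyEx(m,cv2.MORPH_CLOSE,np.ones((5,5)))
        for c in blobs(m,250,9000):
            R=wrect(n,c,z)
            if 300<R[0]<800 and abs(R[1])<200: print(n,lab,R)
    # timer white disc
    m=(hsv[...,1]<60)&(hsv[...,2]>150)
    print([ (cv2.boundingRect(c),wrect(n,c,.038)) for c in blobs(m,20,800) if 500<wrect(n,c,.038)[0]<750 and 0<wrect(n,c,.038)[1]<200])
    u=proj(n,[.62,.09,.045])[0].astype(int); k=im[u[1]-40:u[1]+40,u[0]-40:u[0]+40]
    cv2.imwrite(f"pics/tm_{n}.png",cv2.resize(k,(400,400),interpolation=cv2.INTER_CUBIC)); print(u)
cv2.imwrite("pics/tm.png",np.hstack([cv2.imread("pics/tm_top.png"),cv2.imread("pics/tm_side.png")]))
E
```

```text
top panel [470.6  18.7 180.6 118.5 -13.9]
top board [469.7  18.6 208.1 167.8 -14. ]
top board [685.4 -83.6 137.3  63.2  84.5]
top caul [470.7  19.  208.9 168.5 -14. ]
top caul [687.2 -83.6 137.8  63.4  84.5]
[]
[259 228]
side panel [437.9  29.2 124.3 100.6  -3.8]
side board [470.5  26.4 211.5 176.7 -14. ]
side board [684.6 -73.  146.3  64.   84.4]
side caul [471.2  21.4 212.8 177.8 -14. ]
side caul [686.7 -78.7 147.2  64.4  84.4]
[]
[286 296]
```

View pics/tm.png

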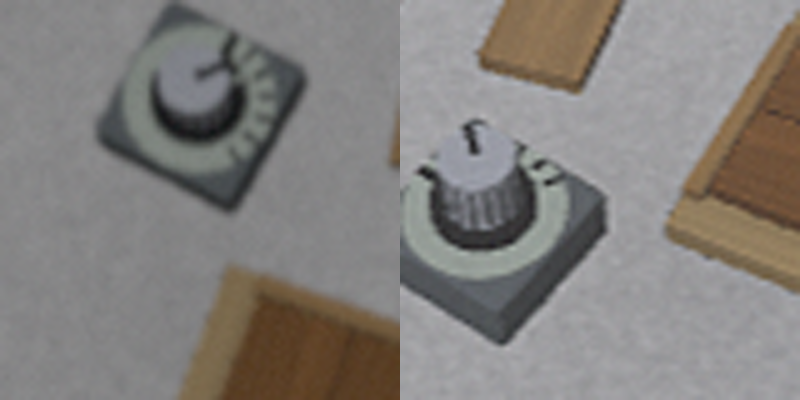

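The crop shows the timer: sleeve top near top-px (258,204), bold tick upper right, and pointer line 1–2 ticks past it. Going to the caul first.

```bash
python3 - <<'E'
from h import *
to(688,-83.5,120,84.5)
E
```

```text
t 0.1 at [248.4 518.4 249.6] phi 154.4 j7 -0.08 -> shift [-656.5 -352.7  129.9] roll 69.9 rows 12.1
```

>>> {"name": "apply_moves", "arguments": {"moves": [[-0.052, -0.028, 0.004, 0], [-0.104, -0.056, 0.008, 0], [-0.156, -0.084, 0.012, 0], [-0.208, -0.112, 0.016, 0], [-0.26, -0.14, 0.02, 0]], "hand": 0.0854, "grip_force": 40}}

```text
time: 0.72
eef_pos: [0.4232, 0.2783, 0.2298]
eef_rot: [-0.0, 0.221, 0.975, -0.0]
ft_force: [1.3, 0.4, -0.5]
gripper_width: 0.085
grasp_force: 0.0
```

>>> {"name": "apply_moves", "arguments": {"moves": [[-0.052, -0.028, 0.004, 0], [-0.104, -0.056, 0.008, 0], [-0.156, -0.084, 0.012, 0], [-0.208, -0.112, 0.016, 0], [-0.26, -0.14, 0.02, 0]]}}

```text
time: 1.35
eef_pos: [0.5972, 0.0396, 0.2097]
eef_rot: [-0.0, 0.222, 0.975, -0.0]
ft_force: [1.4, 1.5, -0.5]
gripper_width: 0.0853
grasp_force: 0.0
```

```bash
python3 - <<'E'
from h import *
to(688,-83.5,100,84.5)
im=shot('top','pics/t1.png')
for x in ingots(im,'top'): print(*x)
E
```

```text
t 1.4 at [597.2  39.6 209.7] phi 154.4 j7 0.9 -> shift [-135.1  -71.8  109.7] roll 69.9 rows 6.5
top [385.9 328.6] [ 369.9 -301.3  100.7   46.2  -16. ] thick yaw -16.0 24 d 32
top [432.5 293.5] [ 483.8 -428.7  101.4   46.8    1.3] thick yaw 1.3 21 d 33
top [142.5 272.9] [461.2 419.6  99.9  49.4 -18.1] thick yaw -18.1 22 d 33
top [377.8 256.1] [ 578.9 -262.4  100.7   46.9   85.5] thick yaw 85.5 19 d 31
top [201.3 242.7] [568.3 261.3 101.9  46.8  20.1] thick yaw -159.9 20 d -28
top [401.3 210.5] [ 720.2 -331.2  111.4   42.1   60.6] thick yaw -119.4 1 d -41
top [ 18.7 179.4] [713.7 846.4 134.5  71.3  60.9] thick yaw -119.1 0 d -1087
```

>>> {"name": "apply_moves", "arguments": {"moves": [[-0.027, -0.015, 0.015, 10], [-0.054, -0.03, 0.03, 20], [-0.081, -0.045, 0.045, 30], [-0.108, -0.06, 0.06, 40], [-0.135, -0.072, 0.07, 50]]}}

```text
time: 2.02
eef_pos: [0.6872, -0.0828, 0.139]
eef_rot: [-0.0, 0.615, 0.788, -0.0]
ft_force: [1.0, -0.1, 0.9]
gripper_width: 0.0855
grasp_force: 0.0
```

>>> {"name": "apply_moves", "arguments": {"moves": [[0, 0, 0.02, 10], [0, 0, 0.039, 20], [0, 0, 0.039, 20]]}}

```text
time: 2.4
eef_pos: [0.6863, -0.0816, 0.0996]
eef_rot: [-0.001, 0.74, 0.672, -0.001]
ft_force: [-0.1, -0.6, 0.7]
gripper_width: 0.0854
grasp_force: 0.0
```

```bash
python3 - <<'E'
from h import *
to(688,-83.5,30,84.5)
im=shot('side','pics/s1.png'); u=proj('side',[.688,-.0835,.03])[0].astype(int)
cv2.imwrite('pics/s1c.png',cv2.resize(im[u[1]-60:u[1]+60,u[0]-80:u[0]+80,::-1],None,fx=4,fy=4,interpolation=cv2.INTER_CUBIC))
E
```

```text
t 2.4 at [686.3 -81.6  99.6] phi 84.5 j7 0.11 -> shift [-1.7  2.1 69.5] roll -0.0 rows 1.1
```

View pics/s1c.png

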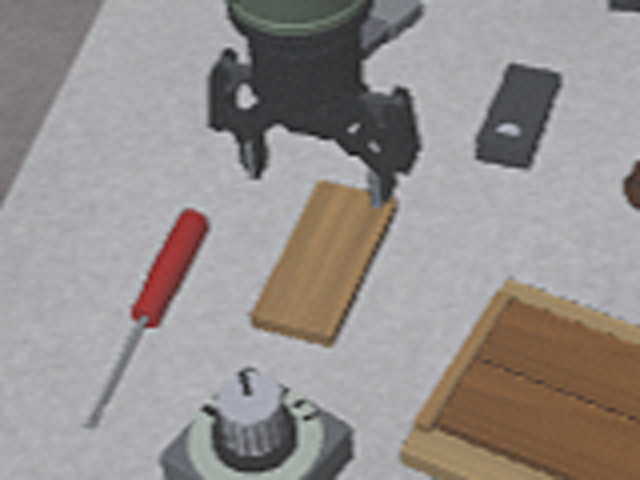

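The side crop shows the fingers straddling the caul's width, centred. Descending.

>>> {"name": "apply_moves", "arguments": {"moves": [[-0.001, 0.002, 0.04, 0], [-0.0015, 0.002, 0.07, 0], [-0.0015, 0.002, 0.078, 0], [-0.0015, 0.002, 0.078, 0]]}}

```text
time: 2.95
eef_pos: [0.6893, -0.0837, 0.024]
eef_rot: [0.0, 0.74, 0.672, 0.0]
ft_force: [0.5, -0.6, 0.8]
gripper_width: 0.0856
grasp_force: 0.0
```

>>> {"name": "apply_moves", "arguments": {"moves": [[0, 0, 0, 0], [0, 0, 0, 0], [0, 0, 0, 0]], "hand": 0.05}}

```text
time: 3.32
eef_pos: [0.6896, -0.0837, 0.0249]
eef_rot: [0.001, 0.741, 0.672, 0.001]
ft_force: [-4.0, 1.0, 12.2]
gripper_width: 0.0622
grasp_force: 40.9
```

>>> {"name": "apply_moves", "arguments": {"moves": [[0, 0, -0.01, 0], [0, 0, -0.05, 0], [0, 0, -0.09, 0], [0.02, -0.057, -0.1, -10], [0.04, -0.114, -0.1, -20]]}}

```text
time: 3.95
eef_pos: [0.5879, -0.0365, 0.1242]
eef_rot: [0.001, 0.62, 0.785, 0.001]
ft_force: [2.5, 0.2, -2.7]
gripper_width: 0.062
grasp_force: 44.3
```

```bash
python3 - <<'E'
from h import *
s=r.read_state();print(s['gripper_width'],s['grasp_force'],s['ft_force'])
to(471,18.7,100,166)
im=shot('side','pics/s2.png'); u=proj('side',s['eef_pos'])[0].astype(int)
cv2.imwrite('pics/s2c.png',cv2.resize(im[u[1]-60:u[1]+60,u[0]-80:u[0]+80,::-1],None,fx=4,fy=4,interpolation=cv2.INTER_CUBIC))
E
```

```text
0.06204874277309546 44.34198260307312 [ 2.46834626  0.21729703 -2.65923973]
t 4.0 at [587.9 -36.5 124.2] phi 103.4 j7 0.34 -> shift [  80.9 -101.    23.9] roll -62.6 rows 5.8
```

View pics/s2c.png

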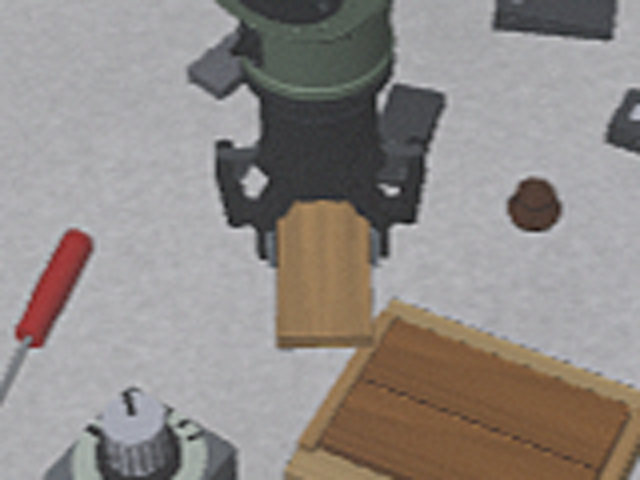

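Caul held level across its width, long axis along tool x.

>>> {"name": "apply_moves", "arguments": {"moves": [[0.016, -0.02, 0, -10], [0.032, -0.04, 0, -20], [0.048, -0.06, 0, -30], [0.064, -0.08, 0, -40], [0.08, -0.1, 0, -50]]}}

```text
time: 4.62
eef_pos: [0.4729, 0.0185, 0.1235]
eef_rot: [0.001, 0.23, 0.973, 0.0]
ft_force: [0.7, 0.4, -0.9]
gripper_width: 0.0621
grasp_force: 44.4
```

>>> {"name": "apply_moves", "arguments": {"moves": [[0, 0, 0.01, -10], [0, 0, 0.02, -11.5], [0, 0, 0.02, -11.5]]}}

```text
time: 5.0
eef_pos: [0.4734, 0.018, 0.1024]
eef_rot: [-0.0, 0.136, 0.991, -0.0]
ft_force: [-0.5, 0.6, -1.0]
gripper_width: 0.0615
grasp_force: 44.4
```

```bash
python3 - <<'E'
from h import *
s=r.read_state();print(s['gripper_width'],s['grasp_force'],s['ft_force'])
to(471,18.7,60,166)
im=shot('top','pics/t2.png'); im=im[:,:,::-1].copy();hsv=cv2.cvtColor(im,cv2.COLOR_BGR2HSV)
u=proj('top',[.471,.019,.09])[0].astype(int)
cv2.imwrite('pics/t2c.png',cv2.resize(im[u[1]-60:u[1]+60,u[0]-80:u[0]+80],None,fx=4,fy=4,interpolation=cv2.INTER_CUBIC))
E
```

```text
0.06148156106416376 44.422080516815186 [-0.51703307  0.61150753 -1.02426811]
t 5.0 at [473.4  18.  102.4] phi 164.4 j7 0.91 -> shift [ 2.5  0.  42.4] roll -1.6 rows 0.7
```

View pics/t2c.png

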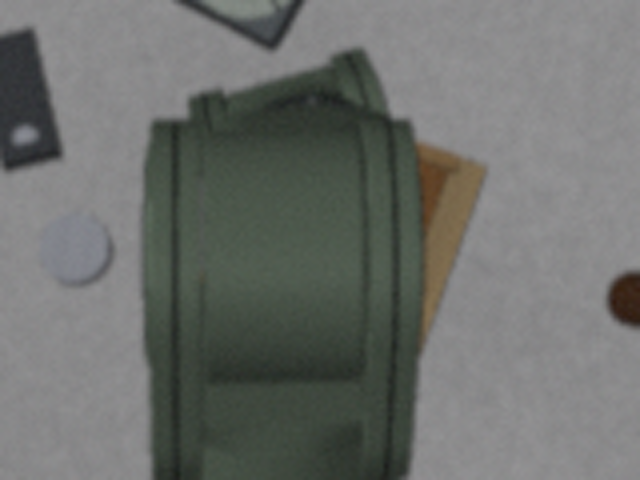

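>>> {"name": "apply_moves", "arguments": {"moves": [[0.0025, 0, 0.02, -1.6], [0.0025, 0, 0.035, -1.6], [0.0025, 0, 0.04, -1.6], [0.0025, 0, 0.043, -1.6], [0.0025, 0, 0.045, -1.6]]}}

```text
time: 5.68
eef_pos: [0.4711, 0.0189, 0.058]
eef_rot: [0.0, 0.121, 0.993, -0.0]
ft_force: [0.1, -0.5, -1.3]
gripper_width: 0.0618
grasp_force: 45.5
```

>>> {"name": "apply_moves", "arguments": {"moves": [[0, 0, 0.002, 0], [0, 0, 0.004, 0], [0, 0, 0.004, 0]]}}

```text
time: 6.05
eef_pos: [0.4711, 0.0189, 0.0547]
eef_rot: [0.001, 0.12, 0.993, -0.0]
ft_force: [-5.0, 0.3, 29.5]
gripper_width: 0.0617
grasp_force: 49.3
```

```bash
python3 - <<'E'
from h import *
s=r.read_state();print(s['gripper_width'],s['grasp_force'],s['ft_force'])
to(471,18.7,55,166)
im=shot('side','pics/s3.png'); u=proj('side',s['eef_pos'])[0].astype(int)
cv2.imwrite('pics/s3c.png',cv2.resize(im[u[1]-60:u[1]+60,u[0]-80:u[0]+80,::-1],None,fx=4,fy=4,interpolation=cv2.INTER_CUBIC))
E
```

```text
0.061743646521261804 49.253641963005066 [-5.04596633  0.30188793 29.49102152]
t 6.0 at [471.1  18.9  54.7] phi 166.2 j7 0.9 -> shift [ 0.  -0.2 -0.3] roll 0.2 rows 0.0
```

View pics/s3c.png

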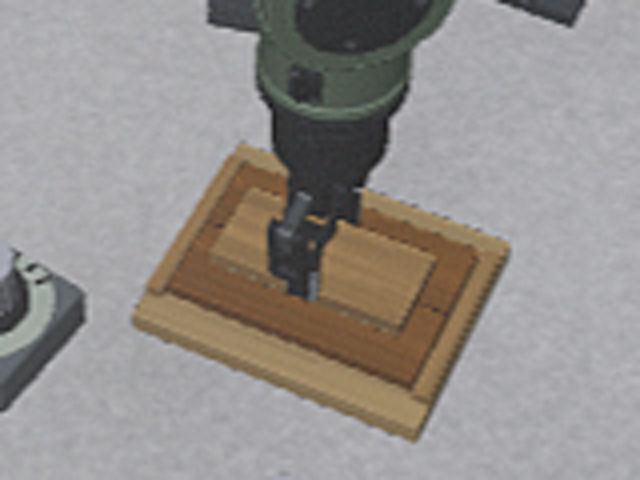

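The side crop shows the caul lying on the panel, parallel to and centred on the joint. Releasing and going to ingot A (369,-301).

>>> {"name": "apply_moves", "arguments": {"moves": [[0, 0, -0.002, 0], [0, 0, -0.003, 0], [0, 0, -0.003, 0], [0, 0, -0.045, 0], [0, 0, -0.1, 0]], "hand": 0.0854}}

```text
time: 6.72
eef_pos: [0.4703, 0.019, 0.1542]
eef_rot: [-0.001, 0.12, 0.993, -0.0]
ft_force: [0.8, 0.2, -0.6]
gripper_width: 0.0852
grasp_force: 0.0
```

```bash
python3 - <<'E'
from h import *
s=r.read_state();print(s['gripper_width'],s['ft_force'])
to(370,-301.3,100,164)
E
```

```text
0.08517006884314779 [ 0.78490063  0.18205604 -0.60397614]
t 6.7 at [470.3  19.  154.2] phi 166.2 j7 0.94 -> shift [  20.9 -334.9   54.6] roll 2.2 rows 5.4
```

>>> {"name": "apply_moves", "arguments": {"moves": [[0.004, -0.06, 0, 0], [0.008, -0.12, 0, 0], [0.012, -0.18, 0, 1], [0.016, -0.24, 0.02, 2.2], [0.02, -0.3, 0.04, 2.2]]}}

```text
time: 7.35
eef_pos: [0.3796, -0.2678, 0.1138]
eef_rot: [0.0, 0.139, 0.99, -0.0]
ft_force: [0.8, 0.7, 0.0]
gripper_width: 0.0854
grasp_force: 0.0
```

>>> {"name": "apply_moves", "arguments": {"moves": [[0.0005, -0.035, 0.014, 0], [0.0005, -0.035, 0.014, 0]]}}

```text
time: 7.6
eef_pos: [0.3686, -0.3014, 0.0993]
eef_rot: [-0.001, 0.141, 0.99, -0.0]
ft_force: [0.7, 0.2, 0.7]
gripper_width: 0.0855
grasp_force: 0.0
```

```bash
python3 - <<'E'
from h import *
im=shot('top','pics/t3.png')
for x in ingots(im,'top'): print(*x)
im2=shot('side','pics/s4.png')
for x in ingots(im2,'side'): print(*x)
hsv=cv2.cvtColor(im,cv2.COLOR_RGB2HSV)
m=((hsv[...,1]>60)&(hsv[...,0]<25)&(hsv[...,2]>105)&(hsv[...,1]<135)).astype(np.uint8)
for c in blobs(m,250,9000): print('pale',wrect('top',c,.045))
to(370,-301,30,164)
E
```

```text
top [142.5 272.9] [461.2 419.5 100.1  49.3 -18.1] thick yaw -18.1 21 d 32
top [377.8 256.1] [ 578.9 -262.5  101.    47.    86. ] thick yaw 86.0 18 d 31
top [201.3 242.7] [568.2 260.6 102.4  46.9  19.2] thick yaw -160.8 19 d -27
top [ 18.7 179.5] [713.6 846.3 134.3  72.3  61.3] thick yaw -118.7 0 d -1085
side [318.2 434.4] [460.5 418.7 102.4  49.9 -18.9] thick yaw -18.9 41 d 34
side [289.9 363.7] [568.5 261.5  98.7  55.2  20.1] thick yaw -159.9 32 d -32
side [328.  216.8] [ 578.4 -256.8  109.1   47.    85.9] thick yaw 85.9 14 d 17
side [365.9 185.1] [ 483.7 -428.1   98.2   66.5    3.4] thick yaw 3.4 14 d 33
pale [466.6  17.2 205.3 165.7 -14.1]
t 7.7 at [ 370.3 -299.   100.3] phi 164.0 j7 1.43 -> shift [-0.3 -2.  70.3] roll -0.0 rows 1.1
```

>>> {"name": "apply_moves", "arguments": {"moves": [[0, -0.002, 0.04, 0], [0, -0.002, 0.065, 0], [0, -0.002, 0.0725, 0], [0, -0.002, 0.0725, 0]]}}

```text
time: 8.2
eef_pos: [0.3701, -0.3009, 0.0283]
eef_rot: [0.0, 0.139, 0.99, -0.0]
ft_force: [1.1, 0.1, 0.5]
gripper_width: 0.0856
grasp_force: 0.0
```

>>> {"name": "apply_moves", "arguments": {"moves": [[0, 0, 0, 0], [0, 0, 0, 0], [0, 0, 0, 0], [0, 0, 0, 0]], "hand": 0.03, "grip_force": 50}}

```text
time: 8.7
eef_pos: [0.3698, -0.3016, 0.0286]
eef_rot: [0.0, 0.139, 0.99, -0.0]
ft_force: [-1.6, 1.9, 15.5]
gripper_width: 0.0421
grasp_force: 48.8
```

>>> {"name": "apply_moves", "arguments": {"moves": [[0, 0, -0.01, 0], [0, 0, -0.06, 0], [0, 0, -0.12, 0]]}}

```text
time: 9.07
eef_pos: [0.369, -0.301, 0.1493]
eef_rot: [-0.001, 0.139, 0.99, 0.0]
ft_force: [1.0, -1.6, -6.9]
gripper_width: 0.0422
grasp_force: 54.9
```

```bash
python3 - <<'E'
from h import *
s=r.read_state();print(s['gripper_width'],s['grasp_force'],s['ft_force'])
im=shot('top','pics/t4.png')
for x in ingots(im,'top'): print(*x)
hsv=cv2.cvtColor(im,cv2.COLOR_RGB2HSV)
u=proj('top',[.471,.0187,.045])[0].astype(int)
cv2.imwrite('pics/t4c.png',cv2.resize(im[u[1]-50:u[1]+50,u[0]-60:u[0]+60,::-1],None,fx=5,fy=5,interpolation=cv2.INTER_CUBIC)); print(u)
to(471,18.7,140,166)
E
```

```text
0.04219994505157968 54.931343370693924 [ 0.95714193 -1.58798818 -6.86871082]
top [142.5 272.9] [461.2 419.5 100.1  49.3 -18.1] thick yaw -18.1 21 d 32
top [377.8 256. ] [ 578.9 -262.5  101.    47.    86. ] thick yaw 86.0 18 d 31
top [201.2 242.7] [567.9 261.2 102.6  46.8  20.1] thick yaw -159.9 20 d -28
top [403.2 211.7] [ 720.6 -331.4  111.4   43.    60.6] thick yaw -119.4 16 d -22
top [ 18.8 179.5] [713.6 846.3 134.3  72.1  61.3] thick yaw -118.7 0 d -1085
[278 281]
t 9.1 at [ 370.4 -302.1  155.9] phi 164.0 j7 1.46 -> shift [ -8.2 336.1  15. ] roll -2.0 rows 5.4
```

View pics/t4c.png

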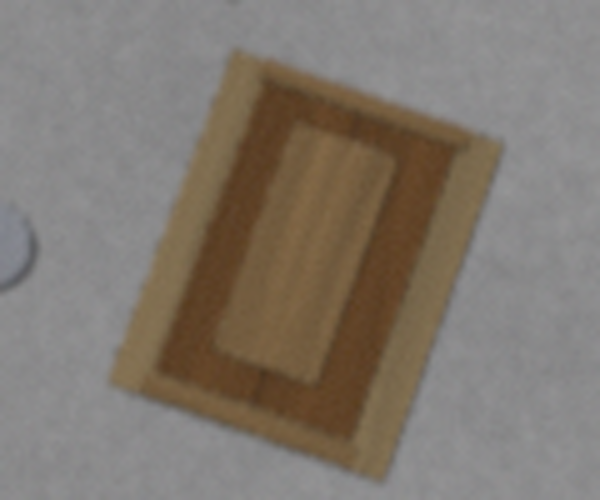

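The crop shows the caul centred on the joint (caul centre ≈ panel centre, within 1 mm after parallax). Taking ingot A there.

>>> {"name": "apply_moves", "arguments": {"moves": [[-0.002, 0.06, 0, 0], [-0.003, 0.12, 0, -1], [-0.005, 0.18, 0, -2], [-0.007, 0.24, 0, -2], [-0.008, 0.3, 0, -2]]}}

```text
time: 9.75
eef_pos: [0.4603, -0.0134, 0.148]
eef_rot: [0.0, 0.122, 0.993, -0.0]
ft_force: [1.1, -0.3, -5.9]
gripper_width: 0.0422
grasp_force: 55.1
```

>>> {"name": "apply_moves", "arguments": {"moves": [[0, 0.036, 0, 0], [0, 0.036, 0.03, 0], [0, 0.036, 0.05, 0], [0, 0.036, 0.06, 0], [0, 0.036, 0.065, 0]]}}

```text
time: 10.38
eef_pos: [0.4688, 0.0195, 0.0827]
eef_rot: [-0.0, 0.122, 0.993, -0.0]
ft_force: [1.0, 0.1, -5.7]
gripper_width: 0.042
grasp_force: 55.2
```

```bash
python3 - <<'E'
from h import *
s=r.read_state();print(s['gripper_width'],s['grasp_force'],s['ft_force'])
to(471,18.7,73.5,166)
E
```

```text
0.042047655535832736 55.15358171337084 [ 0.99418005  0.11261538 -5.74241941]
t 10.4 at [468.8  19.5  82.7] phi 166.0 j7 0.86 -> shift [-2.3 -0.3  9.2] roll -0.0 rows 0.2
```

>>> {"name": "apply_moves", "arguments": {"moves": [[-0.0023, -0.0005, 0.003, 0], [-0.0023, -0.0005, 0.006, 0], [-0.0023, -0.0005, 0.008, 0], [-0.0023, -0.0005, 0.009, 0]]}}

```text
time: 10.88
eef_pos: [0.4709, 0.0186, 0.0738]
eef_rot: [-0.0, 0.122, 0.993, -0.0]
ft_force: [-2.2, -0.1, 7.7]
gripper_width: 0.0422
grasp_force: 56.7
```

>>> {"name": "apply_moves", "arguments": {"moves": [[0, 0, 0.001, 0], [0, 0, 0.001, 0]]}}

```text
time: 11.12
eef_pos: [0.4709, 0.0186, 0.0736]
eef_rot: [0.0, 0.122, 0.993, -0.0]
ft_force: [-4.6, -0.1, 20.8]
gripper_width: 0.042
grasp_force: 58.0
```

>>> {"name": "apply_moves", "arguments": {"moves": [[0, 0, -0.001, 0], [0, 0, -0.001, 0], [0, 0, -0.002, 0], [0, 0, -0.03, 0], [0, 0, -0.075, 0]], "hand": 0.0854}}

```text
time: 11.75
eef_pos: [0.4704, 0.0187, 0.148]
eef_rot: [-0.001, 0.122, 0.993, -0.0]
ft_force: [1.1, 0.3, -0.1]
gripper_width: 0.0852
grasp_force: 0.0
```

>>> {"name": "apply_moves", "arguments": {"moves": [[-0.007, 0.052, 0, -7], [-0.014, 0.104, 0, -14], [-0.021, 0.156, 0, -21], [-0.028, 0.208, 0, -28], [-0.035, 0.258, 0.02, -34]]}}

```text
time: 12.38
eef_pos: [0.5684, 0.2623, 0.1285]
eef_rot: [0.001, -0.175, 0.985, 0.0]
ft_force: [1.2, -1.3, -0.1]
gripper_width: 0.0851
grasp_force: 0.0
```

```bash
python3 - <<'E'
from h import *
im=shot('top','pics/t5.png')
for x in ingots(im,'top'): print(*x)
im2=shot('side','pics/s5.png')
for x in ingots(im2,'side'): print(*x)
m=(im.max(2)<70)
for c in blobs(m,250,1500):
    R=wrect('top',c,.060)
    if abs(R[0]-471)<60 and abs(R[1]-19)<60: print('stack',R)
to(568.5,261,28,200)
E
```

```text
top [432.5 293.4] [ 484.4 -428.7  100.2   46.9    1.2] thick yaw 1.2 22 d 33
top [278.4 280.7] [477.5  21.8 105.   46.5 -13.1] thick yaw -13.1 24 d 33
top [142.5 272.9] [461.3 419.5  99.6  49.3 -18.1] thick yaw -18.1 22 d 32
top [377.8 256. ] [ 578.9 -262.4  100.7   46.9   85.5] thick yaw 85.5 20 d 31
top [400.1 209.8] [ 719.7 -331.2  110.7   42.    61.1] thick yaw -118.9 0 d -58
top [ 18.6 179.4] [713.7 846.4 134.5  71.3  60.8] thick yaw -119.2 0 d -1087
side [318.2 434.5] [460.7 419.3 102.7  49.7 -19.7] thick yaw -19.7 45 d 34
side [346.3 282.6] [476.  -14.4 109.   61.  -15.2] thick yaw -15.2 27 d 36
stack [469.9  18.7  97.1  41.9 -13.5]
t 12.5 at [566.6 265.  125.4] phi -159.6 j7 1.11 -> shift [-0.6 -4.7 97.4] roll 0.4 rows 1.6
```

>>> {"name": "apply_moves", "arguments": {"moves": [[0, -0.0025, 0.04, 0], [0, -0.0025, 0.075, 0], [0, -0.0025, 0.097, 0], [0, -0.0025, 0.1, 0], [0, -0.0025, 0.1, 0]]}}

```text
time: 13.1
eef_pos: [0.5686, 0.2583, 0.0286]
eef_rot: [0.0, -0.173, 0.985, 0.0]
ft_force: [-0.1, -0.2, 0.5]
gripper_width: 0.0855
grasp_force: 0.0
```

```bash
python3 - <<'E'
from h import *
to(568.5,261,28,200)
E
```

```text
t 13.1 at [568.6 258.3  28.6] phi -160.0 j7 1.07 -> shift [-0.8  2.6  0.6] roll -0.0 rows 0.0
```

>>> {"name": "apply_moves", "arguments": {"moves": [[-0.001, 0.0025, 0, 0], [-0.001, 0.0025, 0, 0], [-0.001, 0.0025, 0, 0], [-0.001, 0.0025, 0, 0], [-0.001, 0.0025, 0, 0]], "hand": 0.03}}

```text
time: 13.72
eef_pos: [0.5685, 0.2611, 0.0285]
eef_rot: [0.0, -0.174, 0.985, 0.0]
ft_force: [-2.3, 1.5, 10.9]
gripper_width: 0.0423
grasp_force: 50.1
```

>>> {"name": "apply_moves", "arguments": {"moves": [[0, 0, -0.01, 0], [0, 0, -0.06, 0], [0, 0, -0.12, 0], [0, 0, -0.13, 0], [0, 0, -0.13, 0]]}}

```text
time: 14.35
eef_pos: [0.5683, 0.2605, 0.1577]
eef_rot: [-0.0, -0.173, 0.985, -0.0]
ft_force: [-0.6, -0.0, -5.8]
gripper_width: 0.0422
grasp_force: 53.8
```

```bash
python3 - <<'E'
from h import *
to(471,18.7,158,166)
im=shot('side','pics/s6.png')
for x in ingots(im,'side'): print(*x)
E
```

```text
t 14.3 at [568.3 260.5 157.7] phi -160.0 j7 1.13 -> shift [ 174.  -194.    -0.2] roll 34.0 rows 4.2
side [318.2 434.5] [460.7 419.3 102.7  49.7 -19.7] thick yaw -19.7 45 d 34
side [346.3 282.6] [475.4 -15.1 108.4  61.4 -13.6] thick yaw -13.6 28 d 35
```

>>> {"name": "apply_moves", "arguments": {"moves": [[0.035, -0.039, 0, 7], [0.07, -0.078, 0, 14], [0.105, -0.117, 0, 21], [0.14, -0.156, 0, 28], [0.174, -0.194, 0, 34]]}}

```text
time: 15.02
eef_pos: [0.4697, 0.0174, 0.1566]
eef_rot: [-0.001, 0.124, 0.992, -0.0]
ft_force: [0.8, -0.8, -4.5]
gripper_width: 0.0421
grasp_force: 53.8
```

>>> {"name": "apply_moves", "arguments": {"moves": [[0, 0, 0.02, 0], [0, 0, 0.04, 0], [0, 0, 0.05, 0], [0, 0, 0.055, 0], [0, 0, 0.055, 0]]}}

```text
time: 15.65
eef_pos: [0.471, 0.0191, 0.1026]
eef_rot: [-0.0, 0.122, 0.993, -0.0]
ft_force: [-0.2, -0.4, -5.5]
gripper_width: 0.0422
grasp_force: 53.8
```

```bash
python3 - <<'E'
from h import *
s=r.read_state();print(s['gripper_width'],s['grasp_force'],s['ft_force'])
to(470.5,18.7,91.5,166)
E
```

```text
0.04215171893866307 53.79425525665283 [-0.20528368 -0.35915845 -5.45625004]
t 15.7 at [471.   19.1 102.6] phi 166.0 j7 0.85 -> shift [ 0.4 -0.5 11.1] roll -0.0 rows 0.2
```

>>> {"name": "apply_moves", "arguments": {"moves": [[0, 0, 0.002, 0], [0, 0, 0.004, 0], [0, 0, 0.006, 0], [0, 0, 0.0075, 0]], "grip_force": 20}}

```text
time: 16.15
eef_pos: [0.4708, 0.019, 0.0952]
eef_rot: [-0.0, 0.122, 0.993, -0.0]
ft_force: [-5.1, 1.3, 4.6]
gripper_width: 0.0421
grasp_force: 54.8
```

>>> {"name": "apply_moves", "arguments": {"moves": [[0, 0, 0.001, 0], [0, 0, 0.002, 0], [0, 0, 0.003, 0]]}}

```text
time: 16.52
eef_pos: [0.4704, 0.0191, 0.0923]
eef_rot: [-0.001, 0.122, 0.993, -0.0]
ft_force: [-8.9, 3.8, 7.7]
gripper_width: 0.0421
grasp_force: 55.5
```

>>> {"name": "apply_moves", "arguments": {"moves": [[0, 0, 0.0005, 0], [0, 0, 0.001, 0]], "hand": 0.03, "grip_force": 20}}

```text
time: 16.77
eef_pos: [0.4702, 0.0192, 0.0914]
eef_rot: [-0.001, 0.122, 0.993, -0.0]
ft_force: [-10.6, 2.5, 19.1]
gripper_width: 0.0421
grasp_force: 56.8
```

```bash
python3 - <<'E'
from h import *
s=r.read_state();print(s['gripper_width'],s['grasp_force'],s['ft_force'])
im=shot('side','pics/s7.png'); u=proj('side',s['eef_pos'])[0].astype(int)
cv2.imwrite('pics/s7c.png',cv2.resize(im[u[1]-60:u[1]+60,u[0]-80:u[0]+80,::-1],None,fx=4,fy=4,interpolation=cv2.INTER_CUBIC))
E
```

```text
0.042117884129973145 56.8325936794281 [-10.56830444   2.46848608  19.09758773]
```

View pics/s7c.png

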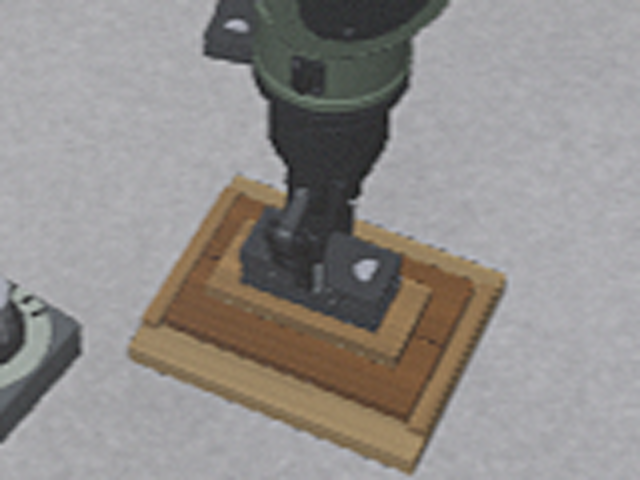

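The crop shows ingot 2 seated flush on ingot 1, spot (thick end) toward the near end, top level. Releasing, on to ingot D.

>>> {"name": "apply_moves", "arguments": {"moves": [[0, 0, -0.0005, 0], [0, 0, -0.001, 0], [0, 0, -0.001, 0], [0, 0, -0.03, 0], [0, 0, -0.08, 0]], "hand": 0.0854, "grip_force": 50}}

```text
time: 17.45
eef_pos: [0.4706, 0.019, 0.1714]
eef_rot: [-0.001, 0.122, 0.993, -0.0]
ft_force: [-0.1, -0.3, 0.4]
gripper_width: 0.0856
grasp_force: 0.0
```

>>> {"name": "apply_moves", "arguments": {"moves": [[-0.034, -0.049, 0, 10], [-0.068, -0.098, 0, 20], [-0.102, -0.147, 0, 30], [-0.136, -0.196, 0, 40], [-0.17, -0.245, 0.02, 50]]}}

```text
time: 18.08
eef_pos: [0.5776, -0.2618, 0.1524]
eef_rot: [0.001, 0.532, 0.846, 0.0]
ft_force: [1.2, 1.4, -0.2]
gripper_width: 0.0854
grasp_force: 0.0
```

>>> {"name": "apply_moves", "arguments": {"moves": [[0, 0, 0.01, 10], [0, 0, 0.02, 20], [0, 0, 0.03, 30], [0, 0, 0.03, 30]]}}

```text
time: 18.58
eef_pos: [0.5763, -0.2593, 0.1208]
eef_rot: [-0.0, 0.731, 0.682, -0.001]
ft_force: [0.5, -0.3, 0.4]
gripper_width: 0.0855
grasp_force: 0.0
```

```bash
python3 - <<'E'
from h import *
im=shot('top','pics/t6.png')
for x in ingots(im,'top'): print(*x)
im2=shot('side','pics/s8.png')
for x in ingots(im2,'side'): print(*x)
for nm,m in(('stack',(im.max(2)<80)),):
  for c in blobs(m,250,1500):
    R=wrect('top',c,.081)
    if abs(R[0]-471)<60 and abs(R[1]-19)<60: print('stack',R)
to(579,-262,28,86)
E
```

```text
top [432.5 293.5] [ 483.8 -428.7  101.4   46.8    1.3] thick yaw 1.3 22 d 33
top [278. 280.] [479.5  23.2 107.7  49.1 -13.5] thick yaw -193.5 23 d -32
top [142.5 272.9] [461.3 419.5  99.6  49.3 -18.1] thick yaw -18.1 20 d 32
top [ 18.7 179.4] [713.6 846.4 134.4  71.9  61.1] thick yaw -118.9 0 d -1086
side [318.2 434.4] [460.8 418.6 103.   49.9 -18.9] thick yaw -18.9 41 d 34
side [ 69.1 437.1] [1012.3  540.1  111.4   71.5  -49.5] thick yaw -229.5 43 d -13
side [346.6 280.7] [477.3 -21.3 115.   72.8 -13.6] thick yaw -193.6 26 d -30
side [328.  216.8] [ 578.8 -257.3  109.8   47.1   86.7] thick yaw 86.7 14 d 17
stack [469.4  17.9 101.9  46.3 -13.3]
t 18.7 at [ 576.6 -259.5  121.7] phi 86.2 j7 0.36 -> shift [-2.3  2.5 93.7] roll 0.2 rows 1.5
```

>>> {"name": "apply_moves", "arguments": {"moves": [[-0.002, 0.0025, 0.04, 0], [-0.002, 0.0025, 0.075, 0], [-0.002, 0.0025, 0.09, 0], [-0.002, 0.0025, 0.094, 0], [-0.002, 0.0025, 0.094, 0]]}}

```text
time: 19.3
eef_pos: [0.5793, -0.2619, 0.0284]
eef_rot: [0.001, 0.731, 0.682, 0.0]
ft_force: [-0.3, 0.3, 0.8]
gripper_width: 0.0851
grasp_force: 0.0
```

>>> {"name": "apply_moves", "arguments": {"moves": [[0, 0, 0, 0], [0, 0, 0, 0], [0, 0, 0, 0], [0, 0, 0, 0]], "hand": 0.03}}

```text
time: 19.8
eef_pos: [0.579, -0.2618, 0.0282]
eef_rot: [0.0, 0.731, 0.682, -0.0]
ft_force: [-2.5, 0.9, 9.1]
gripper_width: 0.0424
grasp_force: 50.2
```

>>> {"name": "apply_moves", "arguments": {"moves": [[0, 0, -0.01, 0], [0, 0, -0.06, 0], [0, 0, -0.12, 0], [0, 0, -0.15, 0], [0, 0, -0.15, 0]]}}

```text
time: 20.42
eef_pos: [0.5795, -0.262, 0.1794]
eef_rot: [0.002, 0.731, 0.682, 0.001]
ft_force: [-0.6, -0.4, -6.4]
gripper_width: 0.042
grasp_force: 54.1
```

```bash
python3 - <<'E'
from h import *
to(470.5,18.7,178,76)
E
```

```text
t 20.4 at [ 579.5 -262.   179.4] phi 86.0 j7 0.36 -> shift [ 272.4 -128.4    0.7] roll 10.0 rows 4.8
```

>>> {"name": "apply_moves", "arguments": {"moves": [[0.054, -0.026, 0, 2], [0.109, -0.051, 0, 4], [0.163, -0.077, 0, 6], [0.218, -0.103, 0, 8], [0.272, -0.128, 0, 10]]}}

```text
time: 21.05
eef_pos: [0.4687, 0.0202, 0.1763]
eef_rot: [-0.0, 0.788, 0.615, -0.001]
ft_force: [2.1, 0.7, -5.6]
gripper_width: 0.0423
grasp_force: 54.4
```

>>> {"name": "apply_moves", "arguments": {"moves": [[0, 0, 0.02, 0], [0, 0, 0.04, 0], [0, 0, 0.053, 0], [0, 0, 0.06, 0], [0, 0, 0.06, 0]]}}

```text
time: 21.68
eef_pos: [0.4701, 0.0184, 0.1171]
eef_rot: [-0.0, 0.788, 0.615, -0.0]
ft_force: [0.3, -0.2, -5.0]
gripper_width: 0.0426
grasp_force: 54.4
```

```bash
python3 - <<'E'
from h import *
s=r.read_state();print(s['gripper_width'],s['grasp_force'],s['ft_force'])
to(470.5,18.7,109.3,76)
E
```

```text
0.0426238605356992 54.423964619636536 [ 0.3069303  -0.20818965 -5.04695526]
t 21.7 at [470.1  18.4 117.1] phi 76.0 j7 -0.12 -> shift [0.4 0.3 7.8] roll -0.0 rows 0.1
```

>>> {"name": "apply_moves", "arguments": {"moves": [[0, 0, 0.003, 0], [0, 0, 0.0055, 0], [0, 0, 0.007, 0], [0, 0, 0.008, 0]]}}

```text
time: 22.18
eef_pos: [0.4703, 0.0185, 0.1094]
eef_rot: [0.0, 0.788, 0.616, -0.0]
ft_force: [-2.4, -1.0, 11.2]
gripper_width: 0.0421
grasp_force: 56.3
```

>>> {"name": "apply_moves", "arguments": {"moves": [[0, 0, 0.0005, 0], [0, 0, 0.0005, 0]]}}

```text
time: 22.42
eef_pos: [0.4703, 0.0185, 0.1094]
eef_rot: [0.0, 0.788, 0.615, 0.0]
ft_force: [-3.1, -0.5, 9.8]
gripper_width: 0.0425
grasp_force: 56.1
```

>>> {"name": "apply_moves", "arguments": {"moves": [[0, 0, 0, 0], [0, 0, -0.0005, 0], [0, 0, -0.001, 0], [0, 0, -0.03, 0], [0, 0, -0.07, 0]], "hand": 0.0854}}

```text
time: 23.05
eef_pos: [0.4699, 0.0185, 0.1793]
eef_rot: [-0.0, 0.788, 0.616, -0.001]
ft_force: [-0.4, 0.4, 1.6]
gripper_width: 0.0855
grasp_force: 0.0
```

>>> {"name": "apply_moves", "arguments": {"moves": [[0.048, -0.0131, 0, -10], [0.096, -0.0262, 0, -20], [0.144, -0.0393, 0, -30], [0.192, -0.0525, 0, -40], [0.24, -0.0656, 0, -50]]}}

```text
time: 23.68
eef_pos: [0.4646, 0.269, 0.1789]
eef_rot: [0.0, 0.452, 0.892, -0.0]
ft_force: [1.2, -0.2, 1.0]
gripper_width: 0.0855
grasp_force: 0.0
```

>>> {"name": "apply_moves", "arguments": {"moves": [[0.042, 0.029, 0.01, -10], [0.084, 0.058, 0.02, -20], [0.125, 0.087, 0.04, -30], [0.125, 0.087, 0.06, -36], [0.125, 0.087, 0.06, -36]]}}

```text
time: 24.3
eef_pos: [0.4613, 0.419, 0.1175]
eef_rot: [-0.001, 0.157, 0.988, -0.001]
ft_force: [0.6, 0.2, 0.1]
gripper_width: 0.0854
grasp_force: 0.0
```

```bash
python3 - <<'E'
from h import *
im=shot('top','pics/t7.png')
for x in ingots(im,'top'): print(*x)
im2=shot('side','pics/s9.png')
for x in ingots(im2,'side'): print(*x)
for c in blobs(im.max(2)<80,250,1500):
    R=wrect('top',c,.099)
    if abs(R[0]-471)<60 and abs(R[1]-19)<60: print('stack',R)
u=proj('side',[.4705,.0187,.08])[0].astype(int)
cv2.imwrite('pics/s9c.png',cv2.resize(im2[u[1]-45:u[1]+45,u[0]-60:u[0]+60,::-1],None,fx=5,fy=5,interpolation=cv2.INTER_CUBIC))
to(461,419.3,28,162)
E
```

```text
top [432.5 293.5] [ 484.1 -430.4  102.    46.6    3.4] thick yaw 3.4 21 d 33
top [ 18.6 179.3] [713.8 845.9 133.9  72.7  62.1] thick yaw -117.9 0 d -1082
stack [468.8  17.3 101.6  98.1  34.5]
t 24.4 at [462.1 419.2 119.4] phi 161.8 j7 0.32 -> shift [ 1.2 -0.2 91.4] roll -0.2 rows 1.5
```

View pics/s9c.png

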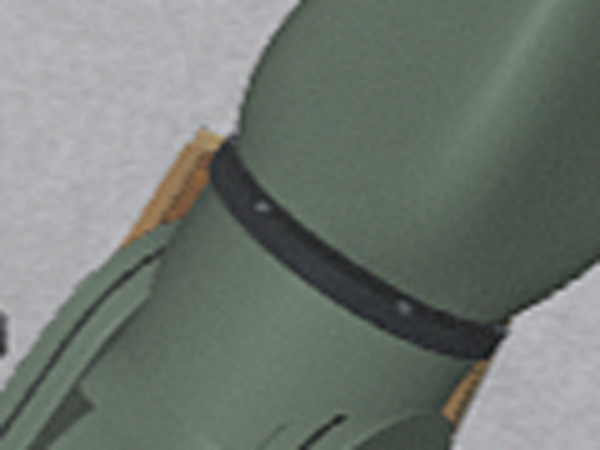

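The arm hides the stack here; the top-view mask still gives a cross centred at (469,17). Picking ingot C.

>>> {"name": "apply_moves", "arguments": {"moves": [[0, 0, 0.04, 0], [0, 0, 0.07, 0], [0, 0, 0.087, 0], [0, 0, 0.0905, 0], [0, 0, 0.0905, 0]]}}

```text
time: 25.02
eef_pos: [0.4622, 0.4198, 0.0293]
eef_rot: [0.0, 0.157, 0.988, 0.0]
ft_force: [-0.1, 0.8, 0.1]
gripper_width: 0.0854
grasp_force: 0.0
```

>>> {"name": "apply_moves", "arguments": {"moves": [[0, 0, 0, 0], [0, 0, 0, 0], [0, 0, 0, 0], [0, 0, 0, 0]], "hand": 0.03}}

```text
time: 25.52
eef_pos: [0.4619, 0.4196, 0.029]
eef_rot: [0.0, 0.157, 0.988, -0.0]
ft_force: [-2.3, -2.7, 10.1]
gripper_width: 0.0423
grasp_force: 50.0
```

>>> {"name": "apply_moves", "arguments": {"moves": [[0, 0, -0.01, 0], [0, 0, -0.06, 0], [0, 0, -0.12, 0], [0, 0, -0.16, 0], [0, 0, -0.16, 0]]}}

```text
time: 26.15
eef_pos: [0.4623, 0.4202, 0.1913]
eef_rot: [0.001, 0.157, 0.988, 0.002]
ft_force: [0.3, 1.4, -7.1]
gripper_width: 0.042
grasp_force: 54.1
```

```bash
python3 - <<'E'
from h import *
to(470.2,18.6,188,76)
E
```

```text
t 26.1 at [462.3 420.2 191.3] phi 162.0 j7 0.34 -> shift [-131.7 -379.5    2.1] roll 86.0 rows 8.0
```

>>> {"name": "apply_moves", "arguments": {"moves": [[-0.0164, -0.0474, 0, 10], [-0.0328, -0.0948, 0, 20], [-0.0492, -0.1422, 0, 30], [-0.0656, -0.1896, 0, 40], [-0.082, -0.237, 0, 50]]}}

```text
time: 26.78
eef_pos: [0.4658, 0.1671, 0.1875]
eef_rot: [-0.0, 0.562, 0.827, -0.001]
ft_force: [1.3, 0.9, -5.6]
gripper_width: 0.0421
grasp_force: 54.4
```

>>> {"name": "apply_moves", "arguments": {"moves": [[-0.047, -0.018, 0, 10], [-0.094, -0.036, 0, 20], [-0.141, -0.0537, 0, 30], [-0.141, -0.0537, 0.02, 36], [-0.141, -0.0537, 0.04, 36]]}}

```text
time: 27.4
eef_pos: [0.4689, 0.0175, 0.1471]
eef_rot: [-0.0, 0.789, 0.614, -0.001]
ft_force: [-0.7, 0.8, -6.4]
gripper_width: 0.0421
grasp_force: 54.4
```

>>> {"name": "apply_moves", "arguments": {"moves": [[0, 0, 0.01, 0], [0, 0, 0.013, 0], [0, 0, 0.013, 0]]}}

```text
time: 27.78
eef_pos: [0.4694, 0.018, 0.1355]
eef_rot: [0.0, 0.788, 0.616, -0.0]
ft_force: [0.4, 0.3, -6.2]
gripper_width: 0.0422
grasp_force: 54.4
```

```bash
python3 - <<'E'
from h import *
s=r.read_state();print(s['gripper_width'],s['grasp_force'],s['ft_force'])
to(470.2,18.6,128,76)
E
```

```text
0.042166817957392196 54.413219690322876 [ 0.36929291  0.3050338  -6.15018852]
t 27.8 at [469.4  18.  135.5] phi 76.0 j7 -0.13 -> shift [0.7 0.7 7.5] roll -0.0 rows 0.1
```

>>> {"name": "apply_moves", "arguments": {"moves": [[0.0005, 0.0005, 0.001, 0], [0.0005, 0.0005, 0.002, 0], [0.0005, 0.0005, 0.0035, 0], [0.0005, 0.0005, 0.005, 0]]}}

```text
time: 28.28
eef_pos: [0.4703, 0.0187, 0.1305]
eef_rot: [0.0, 0.788, 0.616, 0.0]
ft_force: [1.6, 3.6, 1.0]
gripper_width: 0.0421
grasp_force: 55.2
```

>>> {"name": "apply_moves", "arguments": {"moves": [[0, 0, 0.001, 0], [0, 0, 0.002, 0], [0, 0, 0.002, 0]]}}

```text
time: 28.65
eef_pos: [0.4701, 0.0177, 0.1288]
eef_rot: [0.001, 0.788, 0.615, -0.0]
ft_force: [-0.9, -2.2, 12.0]
gripper_width: 0.0423
grasp_force: 56.9
```

>>> {"name": "apply_moves", "arguments": {"moves": [[0, 0, 0.0004, 0], [0, 0, 0.0008, 0], [0, 0, 0.0008, 0]]}}

```text
time: 29.02
eef_pos: [0.47, 0.0174, 0.1282]
eef_rot: [0.001, 0.789, 0.615, -0.0]
ft_force: [-2.5, -5.5, 21.1]
gripper_width: 0.0421
grasp_force: 58.1
```

```bash
python3 - <<'E'
from h import *
s=r.read_state();print(s['gripper_width'],s['grasp_force'],s['ft_force'],s['eef_pos'])
im2=shot('side','pics/s10.png')
u=proj('side',[.4705,.0187,.1])[0].astype(int)
cv2.imwrite('pics/s10c.png',cv2.resize(im2[u[1]-45:u[1]+45,u[0]-60:u[0]+60,::-1],None,fx=5,fy=5,interpolation=cv2.INTER_CUBIC))
E
```

```text
0.042070558735456 58.11411201953888 [-2.52106535 -5.53604296 21.0877231 ] [0.46998252 0.0174158  0.12824329]
```

View pics/s10c.png

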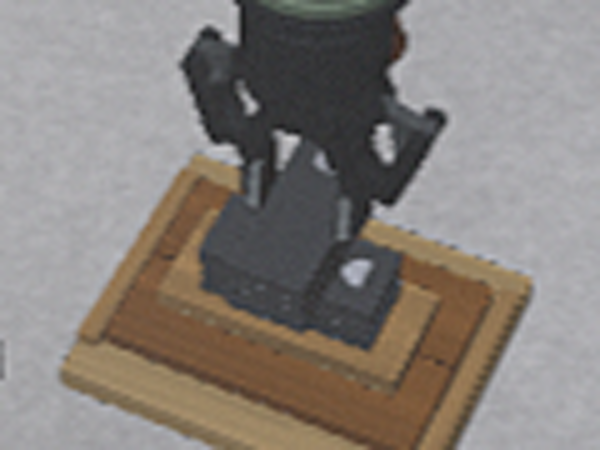

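The crop shows ingot 4 seated flush crosswise on ingot 3, top level. Releasing, on to the last ingot B.

>>> {"name": "apply_moves", "arguments": {"moves": [[0, 0, -0.0008, 0], [0, 0, -0.001, 0], [0, 0, -0.001, 0], [0, 0, -0.03, 0], [0, 0, -0.07, 0]], "hand": 0.0854}}

```text
time: 29.7
eef_pos: [0.4696, 0.0183, 0.1979]
eef_rot: [-0.0, 0.788, 0.616, -0.001]
ft_force: [-0.2, 0.6, 0.1]
gripper_width: 0.0859
grasp_force: 0.0
```

>>> {"name": "apply_moves", "arguments": {"moves": [[-0.054, 0.01524, 0, 10], [-0.108, 0.0305, 0, 20], [-0.162, 0.0457, 0, 30], [-0.216, 0.061, 0, 40], [-0.27, 0.0762, 0, 50]]}}

```text
time: 30.32
eef_pos: [0.4783, -0.2638, 0.1976]
eef_rot: [0.0, 0.975, 0.222, -0.0]
ft_force: [0.6, 0.2, -0.2]
gripper_width: 0.0855
grasp_force: 0.0
```

>>> {"name": "apply_moves", "arguments": {"moves": [[-0.023, 0.051, 0.01, 10], [-0.046, 0.102, 0.03, 20], [-0.0683, 0.1525, 0.05, 23.5], [-0.0683, 0.1525, 0.075, 23.5], [-0.0683, 0.1525, 0.075, 23.5]]}}

```text
time: 30.95
eef_pos: [0.4832, -0.4285, 0.121]
eef_rot: [-0.001, 1.0, 0.021, -0.001]
ft_force: [0.0, 0.7, 0.8]
gripper_width: 0.0854
grasp_force: 0.0
```

```bash
python3 - <<'E'
from h import *
im=shot('top','pics/t8.png')
for x in ingots(im,'top'): print(*x)
im2=shot('side','pics/s11.png')
for x in ingots(im2,'side'): print(*x)
for c in blobs(im.max(2)<80,250,2500):
    R=wrect('top',c,.117)
    if abs(R[0]-471)<60 and abs(R[1]-19)<60: print('stack',R)
m=(im.max(2)<62)
u=proj('top',[.4705,.0187,.117])[0].astype(int); print(u)
k=im[u[1]-40:u[1]+40,u[0]-50:u[0]+50,::-1]
u2=proj('side',[.4705,.0187,.08])[0].astype(int)
k2=im2[u2[1]-40:u2[1]+40,u2[0]-50:u2[0]+50,::-1]
cv2.imwrite('pics/k8.png',cv2.resize(np.hstack([k,k2]),None,fx=4,fy=4,interpolation=cv2.INTER_CUBIC))
to(484,-429.5,28,2.5)
E
```

```text
top [401.  210.4] [ 720.2 -331.2  111.4   42.1   60.6] thick yaw -119.4 0 d -65
top [ 18.7 179.5] [713.5 846.5 134.5  71.7  60.9] thick yaw -119.1 0 d -1087
side [365.9 185.1] [ 483.7 -428.1   98.2   66.5    3.4] thick yaw 3.4 14 d 33
stack [467.3  16.9 103.   97.1  34.5]
[277 277]
t 31.1 at [ 484.3 -428.7  123.4] phi 2.5 j7 -0.48 -> shift [-0.4  0.8 95.4] roll 0.0 rows 1.5
```

View pics/k8.png

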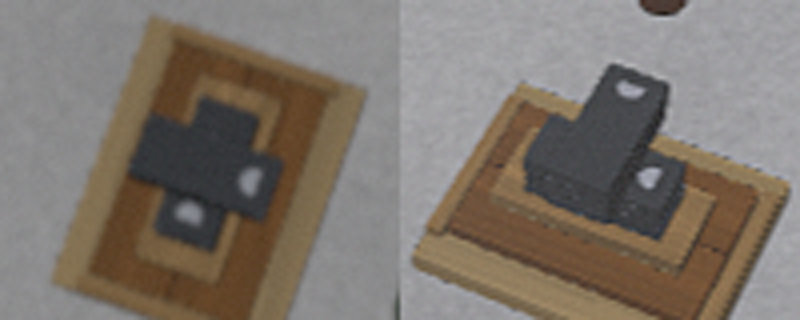

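Both views show the four-ingot cross, flush and central. Picking B.

>>> {"name": "apply_moves", "arguments": {"moves": [[0, 0.0005, 0.04, 0], [0, 0.0005, 0.075, 0], [0, 0.0005, 0.092, 0], [0, 0.0005, 0.095, 0], [0, 0.0005, 0.095, 0]]}}

```text
time: 31.68
eef_pos: [0.4844, -0.4299, 0.029]
eef_rot: [0.001, 1.0, 0.022, 0.001]
ft_force: [-0.6, 0.2, 0.4]
gripper_width: 0.0855
grasp_force: 0.0
```

>>> {"name": "apply_moves", "arguments": {"moves": [[0, 0, 0, 0], [0, 0, 0, 0], [0, 0, 0, 0], [0, 0, 0, 0]], "hand": 0.03}}

```text
time: 32.17
eef_pos: [0.4841, -0.4296, 0.0284]
eef_rot: [0.0, 1.0, 0.022, 0.0]
ft_force: [-1.5, 2.9, 9.8]
gripper_width: 0.0424
grasp_force: 50.3
```

>>> {"name": "apply_moves", "arguments": {"moves": [[0, 0, -0.01, 0], [0, 0, -0.06, 0], [0, 0, -0.12, 0], [0, 0, -0.17, 0], [0, 0, -0.17, 0]]}}

```text
time: 32.8
eef_pos: [0.4845, -0.4305, 0.2015]
eef_rot: [0.002, 1.0, 0.022, 0.002]
ft_force: [0.5, -0.2, -5.9]
gripper_width: 0.0419
grasp_force: 53.9
```

```bash
python3 - <<'E'
from h import *
to(470,18.5,198,-14)
E
```

```text
t 32.8 at [ 484.5 -430.5  201.5] phi 2.5 j7 -0.51 -> shift [   4.9 -449.2    1.6] roll 16.5 rows 7.2
```

>>> {"name": "apply_moves", "arguments": {"moves": [[0.0007, -0.06, 0, 0], [0.0014, -0.12, 0, 0], [0.002, -0.18, 0, 0], [0.0027, -0.24, 0, 0], [0.0034, -0.3, 0, 0]]}}

```text
time: 33.42
eef_pos: [0.4736, -0.1276, 0.197]
eef_rot: [-0.0, 1.0, 0.022, -0.001]
ft_force: [1.7, 0.9, -5.2]
gripper_width: 0.042
grasp_force: 54.3
```

>>> {"name": "apply_moves", "arguments": {"moves": [[0.0005, -0.05, 0, 6], [0.001, -0.1, 0, 11], [0.0015, -0.149, 0.005, 16.5], [0.0015, -0.149, 0.03, 16.5], [0.0015, -0.149, 0.045, 16.5]]}}

```text
time: 34.05
eef_pos: [0.4686, 0.02, 0.1511]
eef_rot: [0.001, 0.993, -0.121, -0.001]
ft_force: [0.2, -0.7, -5.8]
gripper_width: 0.0418
grasp_force: 54.4
```

>>> {"name": "apply_moves", "arguments": {"moves": [[0, 0, 0, 0], [0, 0, 0, 0]]}}

```text
time: 34.3
eef_pos: [0.4693, 0.0191, 0.1528]
eef_rot: [0.0, 0.993, -0.122, -0.0]
ft_force: [-0.4, 0.8, -5.2]
gripper_width: 0.0417
grasp_force: 54.4
```

```bash
python3 - <<'E'
from h import *
s=r.read_state();print(s['gripper_width'],s['grasp_force'],s['ft_force'])
to(470,18.5,145.4,-14)
E
```

```text
0.04169135187246816 54.40148949623108 [-0.42801891  0.75998892 -5.24761497]
t 34.3 at [469.3  19.1 152.8] phi -14.0 j7 -1.15 -> shift [0.8 0.4 7.4] roll -0.0 rows 0.1
```

>>> {"name": "apply_moves", "arguments": {"moves": [[0.0007, 0.0004, 0.003, 0], [0.0007, 0.0004, 0.005, 0], [0.0007, 0.0004, 0.0065, 0], [0.0007, 0.0004, 0.0075, 0]]}}

```text
time: 34.8
eef_pos: [0.47, 0.0186, 0.1455]
eef_rot: [-0.0, 0.993, -0.122, 0.0]
ft_force: [-6.2, 1.8, 25.3]
gripper_width: 0.0421
grasp_force: 57.8
```

>>> {"name": "apply_moves", "arguments": {"moves": [[0, 0, 0.0005, 0], [0, 0, 0.0005, 0]]}}

```text
time: 35.05
eef_pos: [0.47, 0.0186, 0.1455]
eef_rot: [-0.0, 0.993, -0.122, 0.0]
ft_force: [-5.9, 1.1, 22.2]
gripper_width: 0.042
grasp_force: 57.4
```

>>> {"name": "apply_moves", "arguments": {"moves": [[0, 0, -0.0005, 0], [0, 0, -0.001, 0], [0, 0, -0.001, 0], [0, 0, -0.03, 0], [0, 0, -0.08, 0]], "hand": 0.0854}}

```text
time: 35.67
eef_pos: [0.4695, 0.0186, 0.2248]
eef_rot: [0.001, 0.992, -0.122, -0.001]
ft_force: [-0.6, 0.2, 0.7]
gripper_width: 0.0852
grasp_force: 0.0
```

```bash
python3 - <<'E'
from h import *
im=cv2.imread('pics/top0.png'); o=np.array([219,188])
f=lambda pts:o+np.array(pts)/5.-.4
box=cast('top',f([(172,3),(306,72),(232,212),(98,138)]),.038)*1000
print('box',box.round(0)[:,:2],box.mean(0))
print('sleeve top',cast('top',f([(195,78)]),.0855)*1000, 'side',cast('side',np.array([246,256])+np.array([(78,155)])/5.-.4,.0855)*1000)
print('disc',cast('top',f([(198,97)]),.0385)*1000)
# polar profile of the disc ring over centre
C=box.mean(0)[:2]
for c0 in [C]:
  for rad,z in((36,.0385),(39,.0385),(42,.0385),(10,.0855),(14,.0855),(17,.0855)):
    a=np.arange(0,360,5); P=np.c_[(c0[0]+rad*np.cos(np.deg2rad(a)))/1000,(c0[1]+rad*np.sin(np.deg2rad(a)))/1000,np.full(len(a),z)]
    uv=proj('top',P).astype(np.float32); g=cv2.remap(cv2.cvtColor(im,cv2.COLOR_BGR2GRAY),uv[:,0],uv[:,1],cv2.INTER_LINEAR)
    print(rad,g.ravel().tolist())
print(r.read_state()['ft_force'])
E
```

```text
box [[742. 125.]
 [707.  41.]
 [619.  75.]
 [655. 159.]] [680.65880808 100.11394614  38.        ]
sleeve top [[684.48663899 100.98199427  85.5       ]] side [[682.68816168 100.8720215   85.5       ]]
disc [[685.66173098 103.05022002  38.5       ]]
36 [129, 129, 129, 130, 129, 129, 129, 127, 127, 129, 128, 121, 111, 108, 115, 118, 122, 126, 129, 130, 129, 130, 131, 130, 129, 129, 129, 130, 132, 130, 131, 131, 128, 127, 127, 128, 128, 127, 126, 124, 124, 127, 124, 105, 97, 116, 123, 112, 95, 99, 123, 123, 104, 94, 115, 126, 112, 99, 111, 125, 112, 98, 114, 124, 116, 106, 112, 100, 69, 66, 102, 126]
39 [130, 129, 131, 130, 129, 128, 128, 127, 128, 129, 128, 127, 124, 125, 126, 125, 127, 127, 129, 129, 130, 130, 131, 129, 129, 127, 129, 129, 127, 124, 125, 122, 120, 116, 117, 116, 117, 115, 114, 110, 113, 114, 111, 97, 87, 105, 110, 100, 84, 96, 115, 117, 99, 91, 114, 124, 109, 96, 113, 125, 110, 92, 108, 125, 115, 99, 117, 117, 75, 61, 106, 128]
42 [130, 130, 131, 129, 128, 128, 129, 128, 128, 129, 128, 129, 129, 128, 127, 128, 127, 127, 128, 126, 127, 126, 127, 124, 121, 116, 118, 116,
[... 587 characters left out ...]
130, 130, 129, 129, 129, 128, 128, 130, 131, 131, 131, 131, 131, 131, 131, 132, 132, 131, 131, 131, 130, 130, 128, 127, 126, 127, 129, 127, 125, 124, 122, 122, 122, 122, 121, 120, 119, 118, 119, 121, 119, 121, 123, 124, 124, 125, 126, 128, 129, 129, 129, 127, 125, 113, 103, 91, 81, 76, 78, 92, 105, 115, 120, 125, 127]
17 [130, 129, 130, 131, 131, 131, 130, 130, 130, 129, 129, 129, 129, 130, 131, 131, 130, 130, 131, 130, 129, 129, 129, 127, 126, 123, 121, 118, 113, 112, 109, 105, 103, 103, 104, 101, 97, 96, 96, 96, 95, 93, 92, 91, 91, 91, 93, 93, 94, 95, 99, 99, 100, 104, 108, 112, 117, 119, 120, 114, 106, 93, 77, 70, 80, 93, 107, 119, 125, 129, 131, 132]
[-0.60623797  0.24648895  0.65928763]
```

```bash
cat >> h.py <<'E'
def collar(name,im,C=(684,102)):
    "pointer direction: dark pixels on the sleeve top, rectified to metric at z=85.5 (0.25 mm grid)"
    n=np.arange(-18,18.1,.5); X,Y=np.meshgrid(n,n)
    P=np.c_[(C[0]+X.ravel())/1000,(C[1]+Y.ravel())/1000,np.full(X.size,.0855)]
    uv=proj(name,P).astype(np.float32); g=cv2.remap(cv2.cvtColor(im,cv2.COLOR_RGB2GRAY),uv[:,0],uv[:,1],cv2.INTER_LINEAR).ravel().astype(float)
    R=np.hypot(X,Y).ravel(); s=R<15; hi=np.percentile(g[s],80); w=np.clip(hi-25-g,0,None)*s
    m=np.array([(w*X.ravel()).sum(),(w*Y.ravel()).sum()])/w.sum()
    D=np.c_[X.ravel()-m[0],Y.ravel()-m[1]]; v=np.linalg.eigh((D*w[:,None]).T@D)[1][:,1]; v*=np.sign(v@m)
    return 'centroid',m.round(1),'axis',np.rad2deg(np.arctan2(v[1],v[0])).round(1),'from centre',np.rad2deg(np.arctan2(m[1],m[0])).round(1)
E
python3 - <<'E'
from h import *
for n in('top','side'):
    print(n,*collar(n,cv2.imread(f'pics/{n}0.png')[:,:,::-1].copy()))
    im=shot(n,f'pics/{n}9.png'); print(n,'now',*collar(n,im))
im=cv2.imread('pics/side0.png'); g=cv2.cvtColor(im,cv2.COLOR_BGR2GRAY)
a=np.arange(0,360,5)
for C in((684,102),(683,101)):
  P=np.c_[(C[0]+38*np.cos(np.deg2rad(a)))/1000,(C[1]+38*np.sin(np.deg2rad(a)))/1000,np.full(len(a),.0385)]
  uv=proj('side',P).astype(np.float32); q=cv2.remap(g,uv[:,0],uv[:,1],cv2.INTER_LINEAR).ravel(); print('side dark at',[(int(a[i]-360),int(q[i])) for i in range(len(a)) if q[i]<q[i-1] and q[i]<=q[(i+1)%72] and q[i]<120])
# sleeve-top bright blob
for n in('top','side'):
    im=cv2.imread(f'pics/{n}0.png'); print(n,im[int(proj(n,[.68,.105,.0855])[0][1]),int(proj(n,[.68,.105,.0855])[0][0])])
to(684,102,160,-14)
im=cv2.imread('pics/top9.png')[:,:,::-1]
for c in blobs(im.max(2)<80,250,2500): print(wrect('top',c,.135))
E
```

```text
top centroid [ 4.9 -7.2] axis -60.6 from centre -55.6
top now centroid [ 4.9 -7.1] axis -59.6 from centre -55.2
side centroid [ 3.6 -7.4] axis -60.4 from centre -64.2
side now centroid [ 3.6 -7.4] axis -60.4 from centre -64.2
side dark at [(-140, 39), (-120, 81), (-65, 91), (-25, 51)]
side dark at [(-140, 70), (-120, 64), (-100, 107), (-65, 76), (-20, 49)]
top [138 130 130]
side [164 155 151]
t 35.8 at [471.1  18.3 228. ] phi -14.0 j7 -1.26 -> shift [ 186.  -132.7   69. ] roll -0.0 rows 3.8
[  35.5 -700.3  273.8   26.2  -83.9]
[-48.7 506.7 338.1  72.8  89.9]
[290.  439.4  60.8  52.7  86.6]
[558.  761.3 137.6  78.   61.6]
[679.5 779.7 116.9  62.7  61.1]
```

The pointer reads −60° against a bold tick at −20°, so the collar stands at 20 min and needs 40° clockwise.

>>> {"name": "apply_moves", "arguments": {"moves": [[0.037, -0.0265, 0, -10], [0.074, -0.053, 0, -20], [0.111, -0.0795, 0, -30], [0.148, -0.106, 0, -40], [0.186, -0.133, 0.03, -50]]}}

```text
time: 36.4
eef_pos: [0.6846, 0.1034, 0.1955]
eef_rot: [0.0, 0.95, 0.312, 0.002]
ft_force: [-0.1, 0.0, 0.3]
gripper_width: 0.0854
grasp_force: 0.0
```

>>> {"name": "apply_moves", "arguments": {"moves": [[0, 0, 0.02, -10], [0, 0, 0.03, -10], [0, 0, 0.03, -10]]}}

```text
time: 36.78
eef_pos: [0.6823, 0.1025, 0.1644]
eef_rot: [-0.0, 0.921, 0.389, -0.0]
ft_force: [-0.1, -0.1, 0.2]
gripper_width: 0.0855
grasp_force: 0.0
```

```bash
python3 - <<'E'
from h import *
to(683.5,101.5,71,46)
im=shot('top')
for c in blobs(im.max(2)<80,250,2500):
    R=wrect('top',c,.130)
    if abs(R[0]-471)<60 and abs(R[1]-19)<60: print('stack',R)
E
```

```text
t 36.8 at [682.3 102.5 164.4] phi 45.7 j7 -0.71 -> shift [ 0.1  1.6 93.4] roll -0.3 rows 1.5
stack [466.7  16.6 103.6 100.1  36.1]
```

>>> {"name": "apply_moves", "arguments": {"moves": [[0, 0.0015, 0.03, 0], [0, 0.0015, 0.06, 0], [0, 0.0015, 0.082, 0], [0, 0.0015, 0.093, 0], [0, 0.0015, 0.093, 0]]}}

```text
time: 37.45
eef_pos: [0.6838, 0.1017, 0.0719]
eef_rot: [0.0, 0.921, 0.39, 0.0]
ft_force: [-0.7, -0.4, 0.3]
gripper_width: 0.0854
grasp_force: 0.0
```

>>> {"name": "apply_moves", "arguments": {"moves": [[0, 0, 0, 0], [0, 0, 0, 0], [0, 0, 0, 0], [0, 0, 0, 0]], "hand": 0.03, "grip_force": 40}}

```text
time: 37.95
eef_pos: [0.6839, 0.1018, 0.0724]
eef_rot: [0.0, 0.921, 0.391, 0.0]
ft_force: [-2.8, 0.2, 7.5]
gripper_width: 0.0407
grasp_force: 39.8
```

```bash
python3 - <<'E'
from h import *
s=r.read_state();print(s['gripper_width'],s['grasp_force'],s['ft_force'],s['moment'])
to(683.5,101.5,71,46)
E
```

```text
0.04074380028837884 39.797269105911255 [-2.76930518  0.18349447  7.50083554] [ 0.10332143  0.76041944 -0.06699217]
t 38.0 at [683.9 101.8  72.4] phi 46.0 j7 -0.68 -> shift [-0.5 -0.1  1.4] roll -0.0 rows 0.0
```

>>> {"name": "apply_moves", "arguments": {"moves": [[0, 0, 0, 8], [0, 0, 0, 16], [0, 0, 0, 24], [0, 0, 0, 32], [0, 0, 0, 40]]}}

```text
time: 38.58
eef_pos: [0.6838, 0.102, 0.0724]
eef_rot: [-0.0, 0.999, 0.05, 0.0]
ft_force: [-4.7, -0.1, 7.7]
gripper_width: 0.0409
grasp_force: 40.2
```

>>> {"name": "apply_moves", "arguments": {"moves": [[0, 0, 0, 0], [0, 0, 0, 0]]}}

```text
time: 38.83
eef_pos: [0.6838, 0.102, 0.0724]
eef_rot: [-0.0, 0.999, 0.052, 0.0]
ft_force: [-3.7, 1.6, 8.1]
gripper_width: 0.0407
grasp_force: 40.3
```

>>> {"name": "apply_moves", "arguments": {"moves": [[0, 0, 0, 0], [0, 0, 0, 0], [0, 0, 0, 0], [0, 0, -0.04, 0], [0, 0, -0.09, 0]], "hand": 0.0854}}

```text
time: 39.45
eef_pos: [0.6833, 0.1016, 0.1619]
eef_rot: [0.0, 0.999, 0.052, -0.001]
ft_force: [-0.6, -0.7, 0.7]
gripper_width: 0.0852
grasp_force: 0.0
```

>>> {"name": "apply_moves", "arguments": {"moves": [[-0.05, 0, -0.05, 0], [-0.1, 0, -0.1, 0], [-0.1, 0, -0.15, 0], [-0.1, 0.0, -0.15, 0]]}}

```text
time: 39.95
eef_pos: [0.5848, 0.091, 0.3159]
eef_rot: [-0.0, 0.999, 0.052, 0.003]
ft_force: [0.4, 0.1, -0.7]
gripper_width: 0.0855
grasp_force: 0.0
```

```bash
python3 - <<'E'
from h import *
to(683.5,101.5,71,6)
im=shot('top','pics/tE.png'); im2=shot('side','pics/sE.png')
print(*collar('top',im)); print(*collar('side',im2))
a=im[170:370,120:420,::-1]; b=im2[220:360,220:430,::-1]
a=cv2.resize(a,(450,300),interpolation=cv2.INTER_CUBIC); b=cv2.resize(b,(350,233),interpolation=cv2.INTER_CUBIC)
b=cv2.copyMakeBorder(b,0,67,0,0,cv2.BORDER_CONSTANT); cv2.imwrite('pics/E.png',np.hstack([a,b]))
E
```

```text
t 40.0 at [584.8  91.  315.9] phi 6.0 j7 -1.28 -> shift [ 9.780e+01 -1.000e-01  2.455e+02] roll -0.0 rows 4.2
centroid [ 5.7 -5.1] axis -2.6 from centre -41.9
centroid [-1.8 -8.1] axis -102.0 from centre -102.4
```

View pics/E.png

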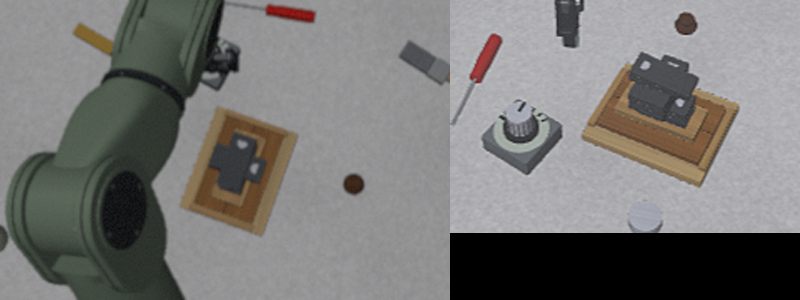

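The final view shows the five-ingot stack central on the caul and the pointer turned about 40°. One unobstructed numeric check from above, then hand in.

>>> {"name": "apply_moves", "arguments": {"moves": [[0, 0.06, 0, 0], [0, 0.12, 0, 0], [0, 0.18, 0, 0], [0, 0.24, 0, 0], [0, 0.3, 0, 0]]}}

```text
time: 40.67
eef_pos: [0.6156, -0.2089, 0.3102]
eef_rot: [-0.0, 0.999, 0.052, -0.001]
ft_force: [0.2, 1.4, 1.1]
gripper_width: 0.0852
grasp_force: 0.0
```

```bash
python3 - <<'E'
from h import *
im=shot('top','pics/tF.png'); im2=shot('side','pics/sF.png')
print(*collar('top',im)); print(*collar('side',im2))
for x in ingots(im,'top')+ingots(im2,'side'): print(*x)
for c in blobs(im.max(2)<80,250,2500):
    R=wrect('top',c,.130)
    if abs(R[0]-471)<60 and abs(R[1]-19)<60: print('stack',R)
E
```

```text
centroid [-0.7 -8.6] axis -100.0 from centre -94.8
centroid [-1.7 -8.2] axis -102.0 from centre -102.1
top [ 18.7 179.4] [713.8 846.3 134.4  71.4  61.1] thick yaw -118.9 0 d -1086
```

```bash
python3 -c "
from rig import r
print(r.close_job())"
```

```text
the job is handed in; nothing more can be done
None
```

I handed the job in at about 41 s: the caul is centred on the glue joint, all five ingots found are stacked as asked, and the collar pointer measures 40 minutes (fifth tick). The verdict was not reported back to me.

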